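Dry-fit a model goods warehouse on its foundation plate

ROBOT

A 6-joint arm with a two-finger parallel gripper is mounted at the origin on a cart in front of the work surface, level with it; the furniture and walls round the work are solid. World frame = base frame: x ahead of the robot, y to its left, z up, the work surface at z = 0. Lengths are in m, angles in rad, forces in N, time in s.
With the tool pointing down it reaches from about 0.325 to 0.85 m from the base axis. Payload 15.5 kg.
Tool frame: the origin (TCP) lies between the finger pads; the fingertips stand ahead of it and the grasp point (between the pads) lies 3 mm ahead of it (arm.finger_overhang is the z of the fingertips in the tool frame, in m); z points along the fingers, y is the line along which they close (so a half turn about z gives the same grasp; the last joint's range is limited). The gripper opens to 91 mm and grips with 3 to 60 N. Pads are 32 mm wide; open, the fingers measure 118 mm over their backs; the gripper's body (76 mm by 178 mm) begins 60 mm behind the grasp point.
Start: joints at [-1.216, 0.494, 1.345, -0, 1.302, -0.096], TCP at [0.272, -0.563, 0.236] pointing down, gripper open.
Joint ranges: [-2.91, 2.91], [-0.82, 2.16], [0.22, 2.67], [-1.22, 4.37], [0.12, 2.79], [-3.08, 3.08]. Speed limits (rad/s): [1.89, 1.89, 2.57, 3.01, 3.01, 3.01].

INTERFACE

Orientations are given as [roll, pitch, yaw] about the fixed x, y, z axes, in that order (R = Rz(yaw) Ry(pitch) Rx(roll)).
In Python, from workcell import arm, cam, job gives the robot as it stands (arm), with the cameras (cam) and the job (job).
- The arm moves only by the shell command python3 inch.py [FORCE], which reads ROWS from standard input. ROWS is a JSON object with one list for each field, all of the same length, 1 to 10, a row being the entries at one place: sx, sy, sz (the shift in shares of the most that a row can go, 1 being 62.5 mm), wx, wy, wz (a rotation vector in a scale on which 1.0 is 4 rad), jaw (the finger opening in m); each row shifts and turns the commanded pose from where the row before left it, along the tool's axes as they then stand; what a row does not reach is not made up. A row lasts 1/8 s, in which the tool goes at most 0.0625 m and 0.188 rad, less where a joint would pass 70% of its speed; a pose out of reach is approached as far as the arm can. The fingers move at their own pace and stop on an object; FORCE is the grip in N (left out, the last holds). Time passes only in rows, so rows that do not move let the fingers close. It prints the time, the measured TCP pose, the force, the opening and the grip force at its end. A shift or turn number past 1, either way, is cut back to 1. Input that does not fit is refused with a message, and nothing moves.
- arm.state(): the state, without advancing time (a new reading comes with each control period).
- cam.snapshot(name): name is "side" or "top"; returns a dict with "image" (420x560x3 uint8, red, green, blue), "fx", "fy", "cx", "cy" (pixels), "k1" (the pictures are not rectified: a ray, as slopes to the right and down, at radius r is drawn at 1 + k1 r^2 times it, then the intrinsics apply), "origin" and "attitude" of the camera in the world. Camera axes: x right, y down, z forward; pixel columns grow to the right and rows downward; lengths in m; the calibration is good to about 2 mm. A picture is of the moment at which its call begins. There is no depth.
- job.sign_off(): hands the job in; it is judged then, once.
The state is a dict: "time": time; "joint_pos": joint angles; "joint_vel": joint speeds; "tau": joint torques, N m; "position": TCP position; "ee_rot": TCP orientation; "wrist_force": force on the tool from outside, world axes, zero at the start; "wrist_torque": the same for the moment, N m; "gripper_width": finger opening in m; "gripper_force": force on a finger pad.
Only numpy, scipy, OpenCV 4.12 (cv2) and the standard library are available. Lean on these libraries where they do the work, as an engineer would, in place of code of your own. Each camera call takes 0.05 s, during which the arm holds its last target. There are 200 camera calls.

TASK

Dry-fit the kit of the model goods warehouse on its grey foundation plate before it is glued, one piece at a time from the bottom up: the stone ground floor over the plate's pins, the brick upper floor on that, then the slate roof, and last the louvred ventilator on the kerb at the roof's ridge. Each piece must go fully down over its locating pins, with the loading doors of both floors on the side of the plate's loading platform; the roof and ventilator may go on either way round. Leave the sanding block and the yellow paint pot that stand among the parts where they are, and let go of everything at the end.

Things in the scene. Friction and masses are not known exactly. Their poses are not given: they have to be found in the camera images.
- plate: foundation plate, fixed: grey slab 124 (x) x 130 (y) x 6 mm, paler loading platform 5 mm higher along its -x edge (x -58 to -32), robot's side. Origin: centre of underside. The building stands on the slab (z = 6), parallel to it, centred at x = +20, y = 0, over 4 white tapered pins (9 high, 10 wide, 3 at tip; lead-in 4, play 1.5) at x 20 +-18.5, y +-35.5: they fit just inside its corners
- ground_floor: ground floor: buff stone walls, dark grey top with pale front edge, 2 green doors; 56 (x) x 90 (y) x 30 mm, 80 g. Hollow, open underneath. Origin: centre of underside; z up, y along the length; doors on the -x side (facing the robot at first). Grip from above across x, mid length. 4 white pins on top as on the plate, at x +-18.5, y +-35.5. The upper floor stands centred on its top at z = 30.
- upper_floor: upper floor: red brick walls, brown plank top with pale front edge, 1 green door; 56 (x) x 90 (y) x 28 mm, 70 g. Hollow, open underneath. Origin: centre of underside; z up, y along the length; doors on the -x side (facing the robot at first). Grip from above across x, mid length. 4 white pins on top as on the plate, at x +-18.5, y +-35.5. The roof stands centred on its top at z = 28.
- roof: roof: upright brick eaves wall 58 (x) x 94 (y) x 14 mm, blue-grey slate slopes to a ridge along y, chimney (top z = 47) at +y end; 70 g; hollow. Origin: centre of underside, z up. Grip the eaves wall from above across x, at mid length. On the ridge a flat grey kerb 26 x 56 mm, top at z = 33, with 2 tapered stubs (8 high, 15 wide, 8 at top) at y +-14: the ventilator stands on it, centred, parallel
- ventilator: ridge ventilator: cream louvred box 24 (x) x 52 (y) mm, upright walls 14 mm high, dark red pitched cover, 21 mm high in all, 25 g, hollow and open underneath. Origin: centre of underside, z up. Grip the walls from above across x, at mid length
- sanding_block: cork sanding block, 35 x 64 x 22 mm; bystander, to be left alone. Origin: centre of the underside.
- yellow_pot: yellow paint pot with a white cap, 31 mm across, 42 mm high, stands upright; bystander, to be left alone. Origin: centre of the underside.

How it is judged:
By the outcome, as a careful person would: the job done as asked, in the order asked, and still so for the second after the job is handed in, with the robot touching nothing.
It also fails if it takes over 112 s, if anything falls off the work surface, if the arm or the gripper's body presses on something with over 40 N, if the wrist force passes 120 N, or if a joint passes its speed limit or range.

## Working session

There is one attempt and no reset: what is moved stays moved. The work goes in short steps, Python scripts to look and compute and a shell command to move; the robot and the scene stay as the last step left them, time stands still between calls to the robot, and variables do not carry over. Pictures are saved under pics/ and viewed, at most 17 in all, crops included, and the job is handed in when it is done.

```bash
ls; mkdir -p pics
python3 - <<'E'
from workcell import arm, cam, job
import cv2
for n in("side","top"):
    s=cam.snapshot(n); cv2.imwrite(f"pics/{n}0.png",s["image"][:,:,::-1]); print({k:v for k,v in s.items() if k!="image"})
print(arm.state(),arm.finger_overhang)
E
```

```text
inch.py
pics
workcell.py
{'fx': 430.60738402411755, 'fy': 430.60738402411755, 'cx': 277.7055786500801, 'cy': 210.00796498249179, 'k1': -0.06843550931233092, 'origin': array([0.35477303, 0.66854921, 0.67273472]), 'attitude': array([-2.28347745e+00, -2.39196525e-03, -2.86133942e+00])}
{'fx': 423.22938420907866, 'fy': 423.22938420907866, 'cx': 278.5791862657203, 'cy': 212.0526849524673, 'k1': -0.05829905855417239, 'origin': array([ 0.49573951, -0.00713719,  0.91302129]), 'attitude': array([-3.07350003e+00, -2.92445719e-03, -1.56708637e+00])}
{'time': 0.1, 'joint_pos': array([-1.21649244e+00,  4.94122806e-01,  1.34606890e+00, -7.22492067e-06,
        1.30251082e+00, -9.54836846e-02]), 'joint_vel': array([-2.94337576e-05, -7.67315984e-04, -1.36107475e-03,  7.50722945e-04,
       -3.57373841e-03,  9.16074431e-04]), 'tau': array([ 1.52961766e-03, -8.80239630e+01, -3.82543123e+01,  7.10340659e-02,
        4.81286994e-02, -8.36141839e-05]), 'position': array([ 0.27163135, -0.56252815,  0.23539688]), 'ee_rot': array([-3.14048717e+00, -9.88810973e-05,  4.49789434e-01]), 'wrist_force': array([0.37048312, 0.3071261 , 0.30605928]), 'wrist_torque': array([-0.00389863, -0.01423421, -0.0220901 ]), 'gripper_force': 0.0, 'gripper_width': 0.09123666275847211} 0.022
```

View pics/side0.png

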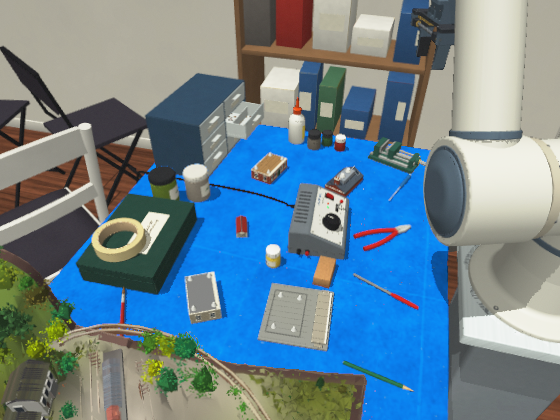

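View pics/top0.png

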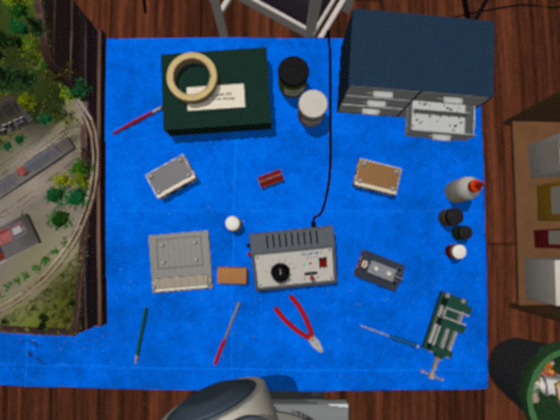

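```bash
cat > h.py <<'E'
from workcell import arm, cam, job
import numpy as np,cv2
from scipy.spatial.transform import Rotation as R
def rays(s,uv):
    uv=np.array(uv,float).reshape(-1,1,2); K=np.array([[s["fx"],0,s["cx"]],[0,s["fy"],s["cy"]],[0,0,1]])
    p=cv2.undistortPoints(uv,K,np.array([s["k1"],0,0,0.]))[:,0]
    return s["origin"],np.c_[p,np.ones(len(p))]@R.from_euler("xyz",s["attitude"]).as_matrix().T
def plane(s,uv,z):
    o,d=rays(s,uv); return o+d*((z-o[2])/d[:,2])[:,None]
def tri(s1,uv1,s2,uv2):
    o1,d1=rays(s1,uv1); o2,d2=rays(s2,uv2); out=[]
    for a,b in zip(d1,d2):
        t=np.linalg.lstsq(np.c_[a,-b],o2-o1,rcond=None)[0]
        p,q=o1+a*t[0],o2+b*t[1]; out.append(np.r_[(p+q)/2,np.linalg.norm(p-q)])
    return np.array(out)
def crop(s,x0,y0,x1,y1,f,name):
    cv2.imwrite(name,cv2.resize(s["image"][y0:y1,x0:x1,::-1],None,fx=f,fy=f,interpolation=cv2.INTER_CUBIC))
E
python3 - <<'E'
from h import *
s=cam.snapshot("top"); t=cam.snapshot("side")
def tile(s,cx,cy,h=34): return cv2.resize(s["image"][cy-h:cy+h,cx-h:cx+h,::-1],(260,260),interpolation=cv2.INTER_CUBIC)
a=np.hstack([tile(s,181,261),tile(s,172,177),tile(s,379,177)]); b=np.hstack([tile(s,380,270),tile(s,271,179),tile(t,343,181)])
cv2.imwrite("pics/m1.png",np.vstack([a,b]))
a=np.hstack([tile(t,300,316,44),tile(t,203,297),tile(t,268,168)]); b=np.hstack([tile(t,343,181),tile(t,241,226),tile(t,273,255)])
cv2.imwrite("pics/m2.png",np.vstack([a,b]))
E
```

```text
(no output)
```

View pics/m1.png

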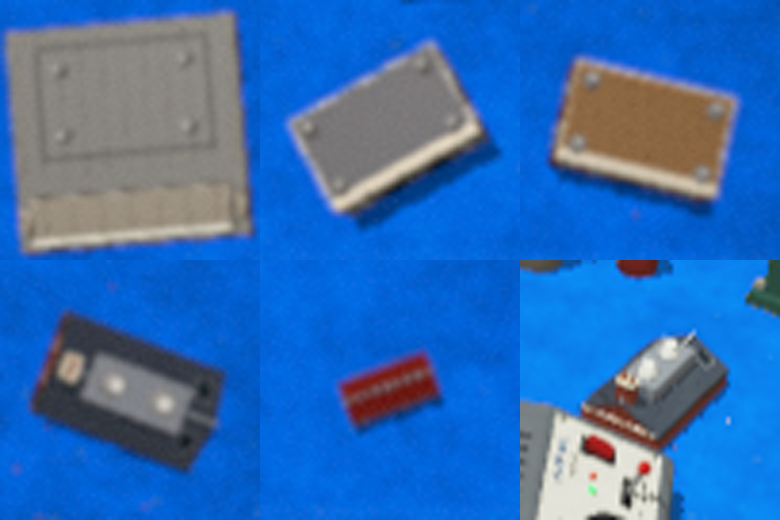

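View pics/m2.png

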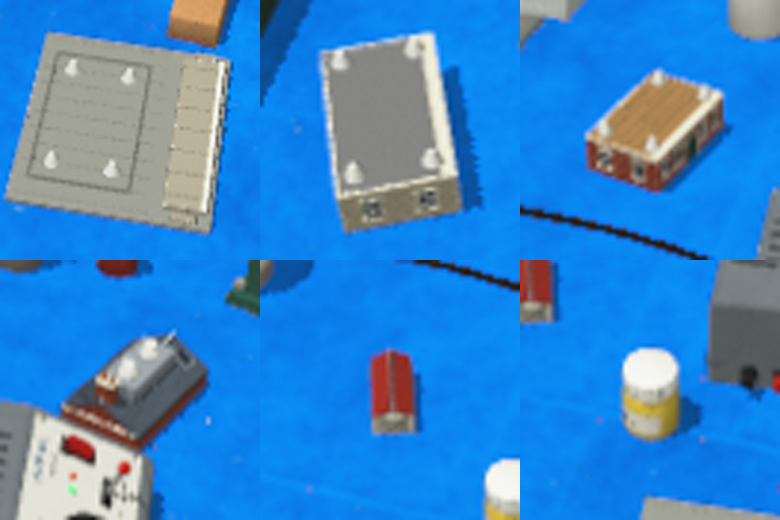

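Top view tiles: plate pins at about (163,245), (196,242), (197,260) and (164,262), with the platform at the bottom (-x). The ground floor, upper floor, roof (chimney at +y) and ventilator are all visible, and their doors and pale edges face -x. The side tiles show the same pins as white cones. Next I triangulate them.

```bash
cat > m.py <<'E'
from h import *
s=cam.snapshot("top"); t=cam.snapshot("side")
k=68/260
def T(o,pts,k=k): return np.array(o)+np.array(pts)*k
D={"plate":(T((147,227),[(60,70),(65,135),(190,125),(186,58)]),T((256,272),[(52,155),(112,165),(128,72),(72,65)],88/260)),
"gf":(T((138,143),[(48,127),(78,182),(192,118),(164,62)]),T((169,263),[(92,165),(170,150),(153,40),(80,52)])),
"uf":(T((345,143),[(72,78),(57,142),(182,172),(195,108)]),T((234,134),[(85,125),(132,140),(198,87),(138,72)])),
"roof":(T((346,236),[(115,122),(165,142)]),T((309,147),[(125,100),(150,82)]))}
# order +y+x,+y-x,-y-x,-y+x
for n,(a,b) in D.items():
    p=tri(s,a,t,b); print(n,(p*1e3).round(1).tolist())
    c=p.mean(0); d=(p[0]+p[1]-p[2]-p[3])[:2] if len(p)==4 else (p[0]-p[1])[:2]
    print("  centre",(c*1e3).round(1),"yaw deg of +y axis",np.degrees(np.arctan2(-d[0],d[1])).round(2))
# contours: not-blue blobs in top view
def blob(s,x,y,zs,n):
    h=cv2.cvtColor(s["image"],cv2.COLOR_RGB2HSV); m=((h[...,0]<95)|(h[...,0]>118)|(h[...,1]<140)).astype(np.uint8)
    m=cv2.morphologyEx(m,cv2.MORPH_OPEN,np.ones((3,3),np.uint8)); L=cv2.connectedComponents(m)[1]
    c=max(cv2.findContours((L==L[y,x]).astype(np.uint8),cv2.RETR_EXTERNAL,cv2.CHAIN_APPROX_NONE)[0],key=len).astype(float)
    w=plane(s,c,zs)[:,:2]*1e3; r=cv2.minAreaRect(w.astype(np.float32)); print(n,np.round(r[0],1),np.round(r[1],1),round(r[2],1))
blob(s,181,261,.006,"plate");blob(s,172,177,.030,"gf");blob(s,379,177,.028,"uf");blob(s,380,270,.014,"roof");blob(s,271,179,.014,"vent");blob(s,231,275,.022,"block");blob(s,233,223,.042,"pot")
E
python3 m.py
```

```text
plate [[485.0, 237.5, 10.5, 0.3], [448.5, 234.1, 10.0, 1.1], [455.3, 164.0, 11.7, 0.2], [492.2, 167.1, 9.7, 0.2]]
  centre [4.703e+02 2.007e+02 1.050e+01 4.000e-01] yaw deg of +y axis 5.65
gf [[629.6, 259.0, 37.9, 0.1], [598.3, 241.1, 38.7, 2.0], [633.4, 179.3, 37.8, 2.7], [665.5, 196.0, 36.5, 1.1]]
  centre [631.7 218.9  37.7   1.4] yaw deg of +y axis 29.63
uf [[658.1, -188.6, 35.2, 1.7], [622.4, -179.7, 36.1, 1.7], [601.1, -248.8, 38.3, 11.6], [641.3, -255.7, 38.3, 1.8]]
  centre [ 630.7 -218.2   37.     4.2] yaw deg of +y axis -15.63
roof [[440.8, -209.7, 44.2, 0.5], [429.3, -237.3, 42.0, 1.9]]
  centre [ 435.  -223.5   43.1    1.2] yaw deg of +y axis -22.7
plate [451.1 200.9] [125.1 131.4] 5.4
gf [630.3 218.5] [65.3 95.5] 29.5
uf [ 632.  -217.5] [96.6 63.5] 76.3
roof [ 434.3 -223.6] [99.6 56.9] 68.9
vent [629.5   8.4] [27.5 53.7] 20.4
block [424.1  87.5] [37.5 63. ] 0.3
pot [531.2  84.4] [30.9 33.1] 0.2
```

```bash
cat > g.py <<'E'
import sys
from h import *
# target x y z(mm) yaw(deg) -> turn about tool z, then shift along turned tool axes
x,y,z,w=map(float,sys.argv[1:5]); s=arm.state(); r=R.from_euler("xyz",s["ee_rot"])
g=R.from_euler("xyz",[np.pi,0,np.radians(w)])
print("t",round(s["time"],2),"rv",(r.inv()*g).as_rotvec().round(4),"shift",(g.inv().apply(np.array([x,y,z])/1e3-s["position"])).round(4),"F",s["wrist_force"].round(1),"w",round(s["gripper_width"],4))
E
python3 g.py 631 218.7 150 119.6
```

```text
t 0.3 rv [-3.0000e-04 -4.0000e-04 -1.6377e+00] shift [0.502  0.6984 0.0857] F [-0.1 -0.1 -0.1] w 0.0914
```

Careful with the scale: shifts go in shares of 62.5 mm and turns go in shares of 4 rad. That gives: -0.164 rad is -0.041.

```bash
echo '{"sx":[0, 0, 0, 0, 0, 0, 0, 0, 0, 0], "sy":[0, 0, 0, 0, 0, 0, 0, 0, 0, 0], "sz":[0, 0, 0, 0, 0, 0, 0, 0, 0, 0], "wx":[0, 0, 0, 0, 0, 0, 0, 0, 0, 0], "wy":[0, 0, 0, 0, 0, 0, 0, 0, 0, 0], "wz":[-0.041, -0.041, -0.041, -0.041, -0.041, -0.041, -0.041, -0.041, -0.041, -0.0405], "jaw":[0.091, 0.091, 0.091, 0.091, 0.091, 0.091, 0.091, 0.091, 0.091, 0.091]}' | python3 inch.py 25 | tail -3
for i in 1 2; do :; done
echo '{"sx":[0.4, 0.4, 0.4, 0.4, 0.4, 0.4, 0.4, 0.4, 0.4, 0.4], "sy":[0.56, 0.56, 0.56, 0.56, 0.56, 0.56, 0.56, 0.56, 0.56, 0.56], "sz":[0, 0, 0, 0, 0, 0, 0, 0, 0, 0], "wx":[0, 0, 0, 0, 0, 0, 0, 0, 0, 0], "wy":[0, 0, 0, 0, 0, 0, 0, 0, 0, 0], "wz":[0, 0, 0, 0, 0, 0, 0, 0, 0, 0], "jaw":[0.091, 0.091, 0.091, 0.091, 0.091, 0.091, 0.091, 0.091, 0.091, 0.091]}' | python3 inch.py | tail -3
echo '{"sx":[0.4, 0.4, 0.4, 0.4, 0.4, 0.4, 0.4, 0.4, 0.4, 0], "sy":[0.56, 0.56, 0.56, 0.56, 0.56, 0.56, 0.56, 0.56, 0.56, 0], "sz":[0, 0, 0, 0, 0, 0, 0, 0, 0, 0], "wx":[0, 0, 0, 0, 0, 0, 0, 0, 0, 0], "wy":[0, 0, 0, 0, 0, 0, 0, 0, 0, 0], "wz":[0, 0, 0, 0, 0, 0, 0, 0, 0, 0], "jaw":[0.091, 0.091, 0.091, 0.091, 0.091, 0.091, 0.091, 0.091, 0.091, 0.091]}' | python3 inch.py | tail -3
python3 g.py 631 218.7 34 119.6
```

```text
wrist_force: [-0.2, -0.5, 0.0]
gripper_width: 0.091
gripper_force: 0.0
wrist_force: [1.2, -0.3, -0.7]
gripper_width: 0.0913
gripper_force: 0.0
wrist_force: [0.7, -0.7, -0.7]
gripper_width: 0.0907
gripper_force: 0.0
t 4.05 rv [ 0.0005 -0.0003  0.0029] shift [0.025  0.0318 0.2015] F [ 0.7 -0.7 -0.7] w 0.0907
```

Converted, 0.04 m is 0.64, 0.035 m is 0.56, 0.003 rad is 0.0008.

```bash
echo '{"sx":[0.4, 0, 0, 0, 0, 0], "sy":[0.5088, 0, 0, 0, 0, 0], "sz":[0, 0.64, 0.64, 0.64, 0.56, 0], "wx":[0, 0, 0, 0, 0, 0], "wy":[0, 0, 0, 0, 0, 0], "wz":[0.0008, 0, 0, 0, 0, 0], "jaw":[0.091, 0.091, 0.091, 0.091, 0.091, 0.091]}' | python3 inch.py | tail -3
python3 g.py 631 218.7 34 119.6
python3 - <<'E'
from h import *
s=cam.snapshot("top");t=cam.snapshot("side")
cv2.imwrite("pics/g1.png",np.hstack([cv2.resize(s["image"][110:240,100:240,::-1],(400,371)),cv2.resize(t["image"][210:340,130:270,::-1],(400,371))]))
E
```

```text
wrist_force: [0.5, 0.1, -0.0]
gripper_width: 0.0911
gripper_force: 0.0
t 4.8 rv [-0.0048 -0.0012 -0.0031] shift [0.0019 0.0039 0.0447] F [ 0.5  0.1 -0. ] w 0.0911
```

View pics/g1.png

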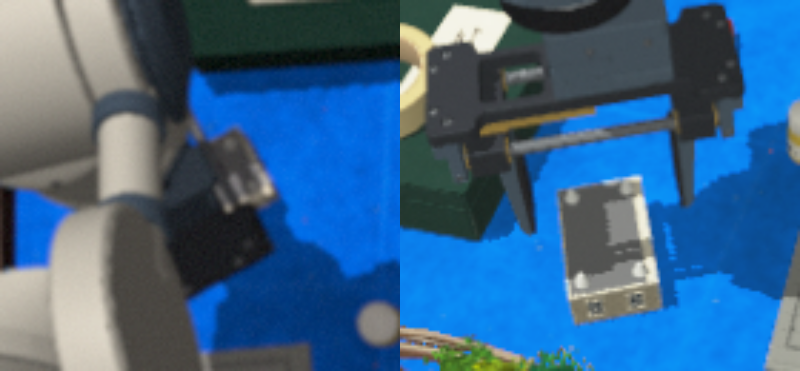

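The side view shows the open fingers straddling the ground floor. In the top view the arm hides it. Before going lower I measure the green box's height, since it is close to the gripper body.

```bash
python3 - <<'E'
from h import *
s=cam.snapshot("top");t=cam.snapshot("side")
print((tri(s,[(270,127),(165,131)],t,[(196,203),(160,283)])*1e3).round(0))
E
python3 g.py 631 218.7 34 119.6
```

```text
[[732.   9.  55.   3.]
 [719. 228.  38.  14.]]
t 5.0 rv [ 0.0025  0.0007 -0.0028] shift [0.0023 0.0009 0.0488] F [ 0.3 -0.3  0.1] w 0.0912
```

Converted, 0.025 m is 0.4, 0.023 m is 0.368.

```bash
echo '{"sx":[0.032, 0, 0], "sy":[0.016, 0, 0], "sz":[0.4, 0.368, 0], "wx":[0, 0, 0], "wy":[0, 0, 0], "wz":[0, 0, 0], "jaw":[0.091, 0.091, 0.091]}' | python3 inch.py | tail -3
python3 g.py 631 218.7 34 119.6;echo '{"sx":[0, 0, 0, 0, 0, 0], "sy":[0, 0, 0, 0, 0, 0], "sz":[0, 0, 0, 0, 0, 0], "wx":[0, 0, 0, 0, 0, 0], "wy":[0, 0, 0, 0, 0, 0], "wz":[0, 0, 0, 0, 0, 0], "jaw":[0.045, 0.045, 0.045, 0.045, 0.045, 0.045]}' | python3 inch.py 25 | tail -3; python3 g.py 631 218.7 34 119.6
```

```text
wrist_force: [0.0, -0.1, 0.4]
gripper_width: 0.0909
gripper_force: 0.0
t 5.38 rv [-0.0009 -0.0002 -0.0025] shift [-0.0002  0.0011 -0.0011] F [ 0.  -0.1  0.4] w 0.0909
wrist_force: [-0.7, -1.0, 6.6]
gripper_width: 0.0557
gripper_force: 25.0
t 6.12 rv [ 0.0007  0.0002 -0.0026] shift [-0.0001  0.0005 -0.0006] F [-0.7 -1.   6.6] w 0.0557
```

Converted, -0.04 m is -0.64, -0.02 m is -0.32, 0.14 rad is 0.035.

```bash
echo '{"sx":[0, 0, 0, 0, 0, 0, 0], "sy":[0, 0, 0, 0, 0, 0, 0], "sz":[-0.32, -0.64, -0.64, 0, 0, 0, 0], "wx":[0, 0, 0, 0, 0, 0, 0], "wy":[0, 0, 0, 0, 0, 0, 0], "wz":[0, 0, 0, 0.035, 0.035, 0.0348, 0], "jaw":[0.045, 0.045, 0.045, 0.045, 0.045, 0.045, 0.045]}' | python3 inch.py | tail -3
python3 g.py 470.5 201.5 90 95.6
```

```text
wrist_force: [0.1, -0.4, -0.7]
gripper_width: 0.0557
gripper_force: 25.0
t 7.0 rv [ 0.0006 -0.0001 -0.0021] shift [-0.0013 -0.1607  0.044 ] F [ 0.1 -0.4 -0.7] w 0.0557
```

Converted, -0.04 m is -0.64, -0.03 m is -0.48, -0.002 rad is -0.0005.

```bash
echo '{"sx":[0, 0, 0, 0, -0.016, 0, 0, 0], "sy":[-0.48, -0.64, -0.64, -0.48, -0.32, 0, 0, 0], "sz":[0, 0, 0, 0, 0, 0.64, 0, 0], "wx":[0, 0, 0, 0, 0, 0, 0, 0], "wy":[0, 0, 0, 0, 0, 0, 0, 0], "wz":[-0.0005, 0, 0, 0, 0, 0, 0, 0], "jaw":[0.045, 0.045, 0.045, 0.045, 0.045, 0.045, 0.045, 0.045]}' | python3 inch.py | tail -3
python3 g.py 470.5 201.5 90 95.6
python3 - <<'E'
from h import *
s=cam.snapshot("top");t=cam.snapshot("side")
cv2.imwrite("pics/g2.png",np.hstack([cv2.resize(s["image"][200:310,130:250,::-1],(400,367)),cv2.resize(t["image"][215:365,210:360,::-1],(390,367))]))
E
```

```text
wrist_force: [0.4, -0.2, -0.7]
gripper_width: 0.056
gripper_force: 25.0
t 8.0 rv [ 0.0006 -0.0001  0.0008] shift [-0.0006 -0.0012  0.0039] F [ 0.4 -0.2 -0.7] w 0.056
```

View pics/g2.png

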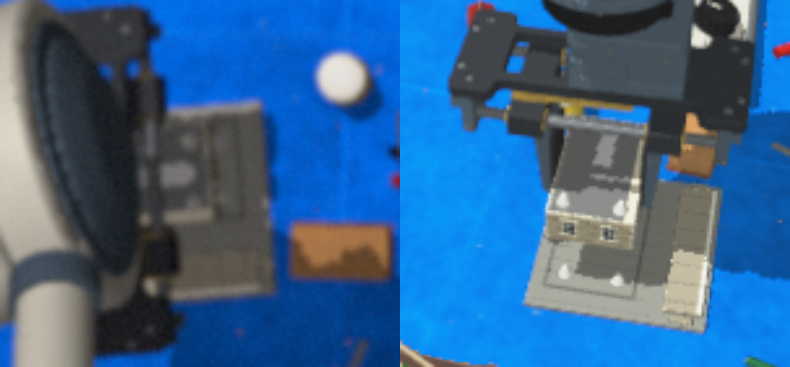

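The held floor is level over the plate. Its near pin tips are at side pixels (272,297) and (296,300), and the plate's near pins are just below. I check the horizontal offset from the side view.

Run:
```python
from h import *
t=cam.snapshot("side"); st=arm.state(); z=st["position"][2]-.0346+.039
p=plane(t,[(272.3,296.7),(296.2,299.6)],z)*1e3
q=plane(t,[(273.6,324.5),(293.9,327.8),(299.3,296.4),(280.4,294)],.015)*1e3
print(z,st["position"],p.round(1),q.round(1),q.mean(0))
```

```text
0.09840759649430952 [0.47184162 0.20222714 0.0940076 ] [[485.1 243.3  98.4]
 [445.5 238.1  98.4]] [[484.  240.5  15. ]
 [447.3 237.1  15. ]
 [454.9 166.6  15. ]
 [491.  171.1  15. ]] [469.29259343 203.81174869  15.        ]
```

Converted, 0.025 m is 0.4, 0.02 m is 0.32.

```bash
python3 g.py 471.5 201 48 95.6; echo '{"sx":[-0.016, 0, 0], "sy":[0, 0, 0], "sz":[0.4, 0.32, 0], "wx":[0, 0, 0], "wy":[0, 0, 0], "wz":[0, 0, 0], "jaw":[0.045, 0.045, 0.045]}' | python3 inch.py | tail -3;python3 g.py 471.5 201 41 95.6; echo '{"sx":[0, 0, 0], "sy":[0, 0, 0], "sz":[0.048, 0.048, 0], "wx":[0, 0, 0], "wy":[0, 0, 0], "wz":[0, 0, 0], "jaw":[0.045, 0.045, 0.045]}' | python3 inch.py | tail -3;python3 g.py 471.5 201 41 95.6
```

```text
t 8.15 rv [ 0.0017 -0.0003 -0.0002] shift [-0.0012 -0.0005  0.046 ] F [ 0.7  0.5 -0.8] w 0.0558
wrist_force: [-0.1, -0.7, -0.9]
gripper_width: 0.056
gripper_force: 25.0
t 8.53 rv [-0.0014  0.0003 -0.0005] shift [0.     0.0007 0.0066] F [-0.1 -0.7 -0.9] w 0.056
wrist_force: [-0.4, -0.0, -0.4]
gripper_width: 0.0558
gripper_force: 25.0
t 8.9 rv [ 0.0004 -0.0001 -0.0007] shift [-0.0001  0.0002  0.0012] F [-0.4 -0.  -0.4] w 0.0558
```

Converted, 0.0015 m is 0.024, 0.001 m is 0.016.

```bash
echo '{"sx":[0, 0, 0, 0], "sy":[0, 0, 0, 0], "sz":[0.024, 0.016, 0, 0], "wx":[0, 0, 0, 0], "wy":[0, 0, 0, 0], "wz":[0, 0, 0, 0], "jaw":[0.045, 0.045, 0.045, 0.045]}' | python3 inch.py | tail -3;python3 g.py 471.5 201 41 95.6;echo '{"sx":[0, 0, 0, 0, 0, 0, 0, 0], "sy":[0, 0, 0, 0, 0, 0, 0, 0], "sz":[0, 0, 0, -0.32, -0.64, -0.64, -0.64, 0], "wx":[0, 0, 0, 0, 0, 0, 0, 0], "wy":[0, 0, 0, 0, 0, 0, 0, 0], "wz":[0, 0, 0, 0, 0, 0, 0, 0], "jaw":[0.08, 0.08, 0.08, 0.09, 0.09, 0.09, 0.09, 0.09]}' | python3 inch.py | tail -3;python3 g.py 631.5 -217.9 130 76
```

```text
wrist_force: [-0.8, -0.2, -1.5]
gripper_width: 0.0558
gripper_force: 25.0
t 9.4 rv [-0.     -0.     -0.0008] shift [-0.0001  0.0003 -0.0016] F [-0.8 -0.2 -1.5] w 0.0558
wrist_force: [-0.5, 1.1, -0.9]
gripper_width: 0.0898
gripper_force: 0.0
t 10.4 rv [ 0.0048 -0.0019  0.3414] shift [-0.3685  0.2557  0.0521] F [-0.5  1.1 -0.9] w 0.0898
```

Converted, -0.037 m is -0.592, 0.0255 m is 0.408, 0.171 rad is 0.0428.

```bash
echo '{"sx":[0, 0, -0.592, -0.592, -0.592, -0.592, -0.592, -0.592, -0.592, -0.592], "sy":[0, 0, 0.408, 0.408, 0.408, 0.408, 0.408, 0.408, 0.408, 0.408], "sz":[0, 0, 0, 0, 0, 0, 0, 0, 0, 0], "wx":[0, 0, 0, 0, 0, 0, 0, 0, 0, 0], "wy":[0, 0, 0, 0, 0, 0, 0, 0, 0, 0], "wz":[0.0428, 0.0428, 0, 0, 0, 0, 0, 0, 0, 0], "jaw":[0.09, 0.09, 0.09, 0.09, 0.09, 0.09, 0.09, 0.09, 0.09, 0.09]}' | python3 inch.py | tail -3;  echo '{"sx":[-0.592, -0.576, 0], "sy":[0.408, 0.408, 0], "sz":[0, 0, 0], "wx":[0, 0, 0], "wy":[0, 0, 0], "wz":[0, 0, 0], "jaw":[0.09, 0.09, 0.09]}' | python3 inch.py|tail -3; python3 g.py 631.5 -217.9 34 76
python3 - <<'E'
from h import *
s=cam.snapshot("top");t=cam.snapshot("side")
cv2.imwrite("pics/g3.png",np.hstack([cv2.resize(s["image"][220:300,140:220,::-1],(390,390),interpolation=cv2.INTER_CUBIC),cv2.resize(t["image"][275:355,255:335,::-1],(390,390),interpolation=cv2.INTER_CUBIC)]))
E
```

```text
wrist_force: [0.0, -1.0, 0.5]
gripper_width: 0.0901
gripper_force: 0.0
wrist_force: [0.1, 1.0, -0.1]
gripper_width: 0.09
gripper_force: 0.0
t 12.03 rv [-0.0006  0.0003 -0.0033] shift [0.0041 0.0012 0.1438] F [ 0.1  1.  -0.1] w 0.09
```

View pics/g3.png

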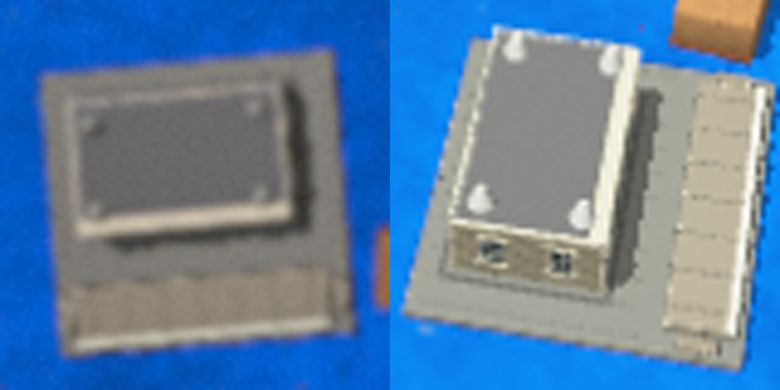

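The ground floor stands on the plate with doors towards the platform. Its pins are at about top (159,246), (159,262), (193,259) and (192,241). I triangulate its height, and descend to the upper floor.

```bash
python3 - <<'E'
from h import *
s=cam.snapshot("top");t=cam.snapshot("side");k=1/4.875
f=lambda a:np.array([140,220])+np.array(a)*k
g=lambda a:np.array([255,275])+(np.array(a)-[390,0])*k
p=tri(s,f([(92,128),(92,205),(260,192),(254,104)]),t,g([(481,187),(581,202),(611,48),(515,38)]))*1e3
c=tri(s,f([(65,97),(78,235),(297,218),(278,83)]),t,g([(452,222),(603,243),(640,48),(495,28)]))*1e3
for q in(p,c):
    d=q[0]+q[1]-q[2]-q[3]; print(q.round(1).tolist(),q.mean(0).round(1),np.degrees(np.arctan2(-d[0],d[1])))
E
echo '{"sx":[0.064, 0, 0, 0, 0, 0], "sy":[0.016, 0, 0, 0, 0, 0], "sz":[0.48, 0.64, 0.64, 0.368, 0, 0], "wx":[0, 0, 0, 0, 0, 0], "wy":[0, 0, 0, 0, 0, 0], "wz":[-0.0008, 0, 0, 0, 0, 0], "jaw":[0.09, 0.09, 0.09, 0.09, 0.09, 0.09]}' | python3 inch.py|tail -3; python3 g.py 631.5 -217.9 34 76
```

```text
[[484.2, 236.7, 43.4, 1.3], [449.8, 234.9, 45.6, 3.1], [456.0, 164.1, 46.1, 2.6], [492.9, 167.6, 43.8, 2.4]] [470.7 200.8  44.7   2.3] 6.078203538374345
[[494.3, 249.8, 36.3, 4.7], [438.0, 243.4, 36.9, 0.5], [445.9, 150.8, 33.8, 0.1], [502.6, 159.1, 36.6, 0.9]] [470.2 200.8  35.9   1.5] 5.049390783421715
wrist_force: [1.3, 0.7, 0.5]
gripper_width: 0.0897
gripper_force: 0.0
t 12.97 rv [0.0012 0.0002 0.003 ] shift [-0.003   0.0007  0.0135] F [1.3 0.7 0.5] w 0.0897
```

Converted, 0.013 m is 0.208, -0.002 m is -0.032, 0.003 rad is 0.0008.

```bash
echo '{"sx":[-0.032, 0, 0, 0, 0, 0, 0, 0], "sy":[0, 0, 0, 0, 0, 0, 0, 0], "sz":[0.208, 0, 0, 0, 0, 0, 0, 0], "wx":[0, 0, 0, 0, 0, 0, 0, 0], "wy":[0, 0, 0, 0, 0, 0, 0, 0], "wz":[0.0008, 0, 0, 0, 0, 0, 0, 0], "jaw":[0.09, 0.09, 0.045, 0.045, 0.045, 0.045, 0.045, 0.045]}' | python3 inch.py|tail -3; python3 g.py 631.5 -217.9 34 76;echo '{"sx":[0, 0, 0, 0, 0, 0, 0], "sy":[0, 0, 0, 0, 0, 0, 0], "sz":[-0.32, -0.64, -0.64, -0.64, 0, 0, 0], "wx":[0, 0, 0, 0, 0, 0, 0], "wy":[0, 0, 0, 0, 0, 0, 0], "wz":[0, 0, 0, 0, -0.0428, -0.0428, 0], "jaw":[0.045, 0.045, 0.045, 0.045, 0.045, 0.045, 0.045]}' | python3 inch.py|tail -3; python3 g.py 471.5 201 120 95.6
```

```text
wrist_force: [0.3, 0.3, 2.5]
gripper_width: 0.0558
gripper_force: 25.0
t 13.97 rv [ 0.0003  0.     -0.0006] shift [-0.0005  0.001  -0.0004] F [0.3 0.3 2.5] w 0.0558
wrist_force: [-0.4, 0.6, -0.7]
gripper_width: 0.0563
gripper_force: 25.0
t 14.85 rv [ 0.0006  0.0004 -0.0016] shift [ 0.4316 -0.1174  0.0546] F [-0.4  0.6 -0.7] w 0.0563
```

Converted, 0.036 m is 0.576, -0.0098 m is -0.1568.

```bash
echo '{"sx":[0.576, 0.576, 0.576, 0.576, 0.576, 0.576, 0.576, 0.576, 0.576, 0.576], "sy":[-0.1568, -0.1568, -0.1568, -0.1568, -0.1568, -0.1568, -0.1568, -0.1568, -0.1568, -0.1568], "sz":[0, 0, 0, 0, 0, 0, 0, 0, 0, 0], "wx":[0, 0, 0, 0, 0, 0, 0, 0, 0, 0], "wy":[0, 0, 0, 0, 0, 0, 0, 0, 0, 0], "wz":[0, 0, 0, 0, 0, 0, 0, 0, 0, 0], "jaw":[0.045, 0.045, 0.045, 0.045, 0.045, 0.045, 0.045, 0.045, 0.045, 0.045]}' | python3 inch.py|tail -3;echo '{"sx":[0.576, 0.56, 0, 0, 0], "sy":[-0.1568, -0.1568, 0, 0, 0], "sz":[0, 0, 0.56, 0, 0], "wx":[0, 0, 0, 0, 0], "wy":[0, 0, 0, 0, 0], "wz":[0, 0, 0, 0, 0], "jaw":[0.045, 0.045, 0.045, 0.045, 0.045]}' | python3 inch.py|tail -3; python3 g.py 471.5 201 69.6 95.6;python3 - <<'E'
from h import *
s=cam.snapshot("top");t=cam.snapshot("side")
cv2.imwrite("pics/g4.png",cv2.resize(t["image"][225:355,240:370,::-1],(590,590),interpolation=cv2.INTER_CUBIC))
E
```

```text
wrist_force: [1.5, -0.5, -0.5]
gripper_width: 0.0556
gripper_force: 25.0
wrist_force: [0.1, 0.8, -0.4]
gripper_width: 0.0555
gripper_force: 25.0
t 16.73 rv [ 0.0005 -0.     -0.0032] shift [ 0.0008 -0.0006  0.0698] F [ 0.1  0.8 -0.4] w 0.0555
```

View pics/g4.png

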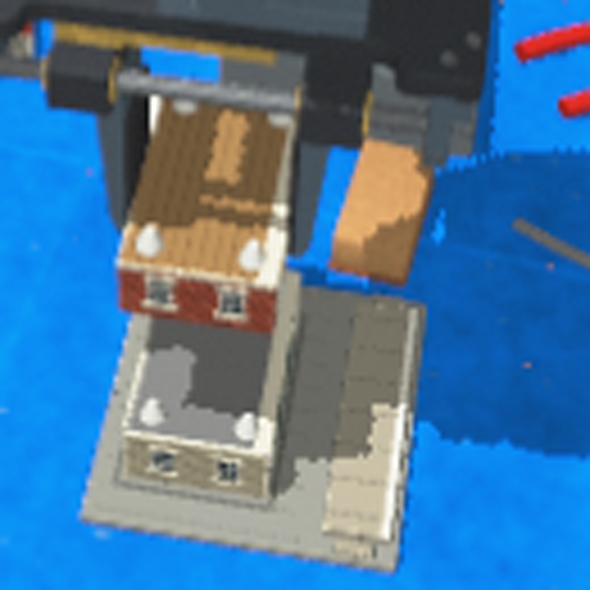

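The upper floor is held level above the ground floor. Its near pin tips are at crop (149,227) and (252,240), and the ground floor's are at (151,402) and (246,413). I compare the two pairs.

Run:
```python
from h import *
t=cam.snapshot("side"); st=arm.state(); z=st["position"][2]+.0034;f=lambda a:np.array([240,225])+np.array(a)/4.538
p=plane(t,f([(149,227),(252,240)]),z)*1e3;q=plane(t,f([(151,402),(246,413)]),.045)*1e3
print(st["position"],p.round(1),q.round(1),(p-q).mean(0))
```

```text
[0.47241308 0.20028099 0.13945645] [[486.5 234.4 142.9]
 [450.1 230.1 142.9]] [[485.  238.6  45. ]
 [448.6 233.3  45. ]] [ 1.50485639 -3.69534684 97.85645456]
```

Converted, 0.025 m is 0.4, 0.022 m is 0.352, -0.003 rad is -0.0008.

```bash
echo '{"sx":[0.048, 0, 0, 0], "sy":[0.0112, 0, 0, 0], "sz":[0.4, 0.352, 0, 0], "wx":[0, 0, 0, 0], "wy":[0, 0, 0, 0], "wz":[-0.0008, 0, 0, 0], "jaw":[0.045, 0.045, 0.045, 0.045]}' | python3 inch.py|tail -3; python3 g.py 471.5 203 69.6 95.6;python3 - <<'E'
from h import *
t=cam.snapshot("side")
cv2.imwrite("pics/g5.png",cv2.resize(t["image"][255:355,240:340,::-1],(590,590),interpolation=cv2.INTER_CUBIC))
E
```

```text
wrist_force: [0.4, 0.1, -1.4]
gripper_width: 0.0554
gripper_force: 25.0
t 17.38 rv [ 0.001  -0.0002  0.0017] shift [-0.0004 -0.0012  0.0228] F [ 0.4  0.1 -1.4] w 0.0554
```

View pics/g5.png

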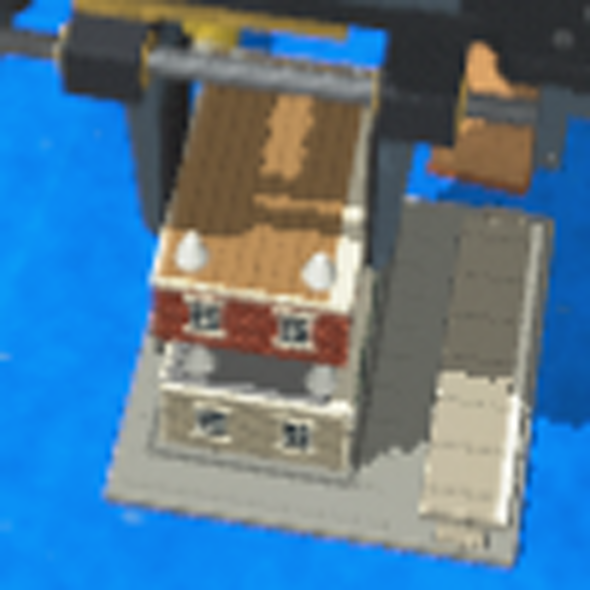

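Run:
```python
from h import *
t=cam.snapshot("side"); st=arm.state(); z=st["position"][2]-.0056;f=lambda a:np.array([240,255])+np.array(a)/5.9
p=plane(t,f([(152,283),(352,305)]),z)*1e3;q=plane(t,f([(160,384),(356,407)]),.036)*1e3
print(st["position"],p.round(1),q.round(1),(p-q).mean(0))
p=plane(t,f([(191,232),(319,252)]),z+.009)*1e3;q=plane(t,f([(201,345),(320,362)]),.045)*1e3
print(p.round(1),q.round(1),(p-q).mean(0))
```

```text
[0.47275805 0.20363508 0.09246828] [[494.4 250.3  86.9]
 [438.3 241.9  86.9]] [[493.4 248.6  36. ]
 [435.5 240.3  36. ]] [ 1.90725434  1.69650339 50.86828395]
[[486.9 236.6  95.9]
 [450.3 233.4  95.9]] [[483.8 238.   45. ]
 [448.3 234.   45. ]] [ 2.56537921 -1.0105097  50.86828395]
```

Converted, 0.008 m is 0.128, -0.0013 m is -0.0208.

```bash
echo '{"sx":[0, 0, 0, 0, 0], "sy":[-0.0208, 0, 0, 0, 0], "sz":[0.128, 0.08, 0.048, 0.048, 0], "wx":[0, 0, 0, 0, 0], "wy":[0, 0, 0, 0, 0], "wz":[0, 0, 0, 0, 0], "jaw":[0.045, 0.045, 0.045, 0.045, 0.045]}' | python3 inch.py | tail -3;python3 g.py 471.5 203 69.6 95.6; echo '{"sx":[0, 0, 0], "sy":[0, 0, 0], "sz":[0.032, 0.032, 0], "wx":[0, 0, 0], "wy":[0, 0, 0], "wz":[0, 0, 0], "jaw":[0.045, 0.045, 0.045]}' | python3 inch.py | tail -3;python3 g.py 471.5 203 69.6 95.6
```

```text
wrist_force: [-0.2, -0.1, -0.6]
gripper_width: 0.0557
gripper_force: 25.0
t 18.1 rv [-0.0004  0.0001  0.0023] shift [-0.0004  0.0007  0.0026] F [-0.2 -0.1 -0.6] w 0.0557
wrist_force: [-2.8, -1.9, 14.8]
gripper_width: 0.0559
gripper_force: 25.0
t 18.48 rv [ 0.0007 -0.0001  0.0023] shift [-0.0005  0.0005 -0.0006] F [-2.8 -1.9 14.8] w 0.0559
```

Converted, -0.04 m is -0.64, -0.02 m is -0.32, 0.158 rad is 0.0395.

```bash
echo '{"sx":[0, 0, 0, 0, 0, 0, 0, 0, 0, 0], "sy":[0, 0, 0, 0, 0, 0, 0, 0, 0, 0], "sz":[0, 0, 0, -0.32, -0.64, -0.64, -0.32, 0, 0, 0], "wx":[0, 0, 0, 0, 0, 0, 0, 0, 0, 0], "wy":[0, 0, 0, 0, 0, 0, 0, 0, 0, 0], "wz":[0, 0, 0, 0, 0, 0, 0.0393, 0.0393, 0.0395, 0], "jaw":[0.08, 0.08, 0.08, 0.09, 0.09, 0.09, 0.09, 0.09, 0.09, 0.09]}' | python3 inch.py | tail -3;python3 g.py 434.5 -223.5 130 68.6
```

```text
wrist_force: [0.6, 0.2, -0.2]
gripper_width: 0.0901
gripper_force: 0.0
t 19.73 rv [-0.      0.      0.0022] shift [-0.4107  0.122   0.0584] F [ 0.6  0.2 -0.2] w 0.0901
```

Converted, -0.037 m is -0.592, 0.011 m is 0.176, 0.002 rad is 0.0005.

```bash
echo '{"sx":[-0.592, -0.592, -0.592, -0.592, -0.592, -0.592, -0.592, -0.592, -0.592, -0.592], "sy":[0.176, 0.176, 0.176, 0.176, 0.176, 0.176, 0.176, 0.176, 0.176, 0.176], "sz":[0, 0, 0, 0, 0, 0, 0, 0, 0, 0], "wx":[0, 0, 0, 0, 0, 0, 0, 0, 0, 0], "wy":[0, 0, 0, 0, 0, 0, 0, 0, 0, 0], "wz":[0.0005, 0, 0, 0, 0, 0, 0, 0, 0, 0], "jaw":[0.09, 0.09, 0.09, 0.09, 0.09, 0.09, 0.09, 0.09, 0.09, 0.09]}' | python3 inch.py | tail -3;echo '{"sx":[-0.592, 0, 0, 0, 0], "sy":[0.176, 0, 0, 0, 0], "sz":[0, 0.48, 0.48, 0, 0], "wx":[0, 0, 0, 0, 0], "wy":[0, 0, 0, 0, 0], "wz":[0, 0, 0, 0, 0], "jaw":[0.09, 0.09, 0.09, 0.09, 0.09]}' | python3 inch.py|tail -3;python3 g.py 434.5 -223.5 24 68.6
python3 - <<'E'
from h import *
s=cam.snapshot("top");t=cam.snapshot("side")
cv2.imwrite("pics/g6.png",np.hstack([cv2.resize(s["image"][220:300,140:220,::-1],(390,390),interpolation=cv2.INTER_CUBIC),cv2.resize(t["image"][265:355,250:340,::-1],(390,390),interpolation=cv2.INTER_CUBIC)]))
E
```

```text
wrist_force: [-0.1, 0.4, -0.5]
gripper_width: 0.0894
gripper_force: 0.0
wrist_force: [0.6, -0.5, 0.0]
gripper_width: 0.09
gripper_force: 0.0
t 21.6 rv [0.0005 0.0001 0.0014] shift [-0.0037  0.0007  0.1052] F [ 0.6 -0.5  0. ] w 0.09
```

View pics/g6.png

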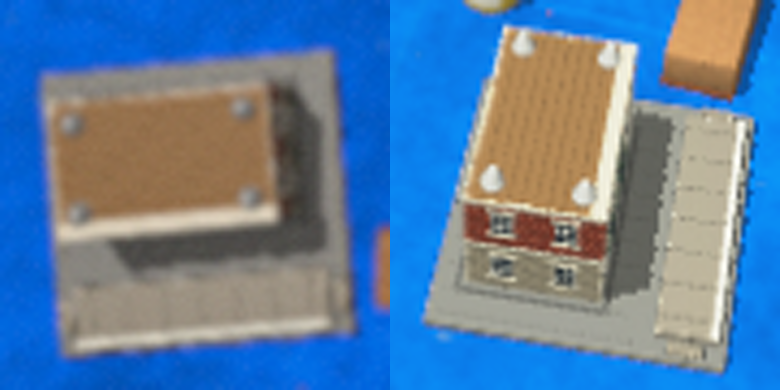

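The upper floor sits flush on the ground floor. Pin tips are at top crop (70,123), (79,212), (250,197) and (242,106). I measure its top and descend on the roof.

```bash
python3 - <<'E'
from h import *
s=cam.snapshot("top");t=cam.snapshot("side")
f=lambda a:np.array([140,220])+np.array(a)/4.875
g=lambda a:np.array([250,265])+(np.array(a)-[390,0])/4.333
p=tri(s,f([(70,123),(79,212),(250,197),(242,106)]),t,g([(491,166),(583,181),(610,42),(522,32)]))*1e3
d=p[0]+p[1]-p[2]-p[3]; print(p.round(1).tolist(),p.mean(0).round(1),np.degrees(np.arctan2(-d[0],d[1])))
E
echo '{"sx":[-0.0592, 0, 0, 0, 0, 0], "sy":[0.0112, 0, 0, 0, 0, 0], "sz":[0.48, 0.48, 0.4, 0.16, 0, 0], "wx":[0, 0, 0, 0, 0, 0], "wy":[0, 0, 0, 0, 0, 0], "wz":[0.0003, 0, 0, 0, 0, 0], "jaw":[0.09, 0.09, 0.09, 0.09, 0.09, 0.09]}' | python3 inch.py|tail -3;python3 g.py 434.5 -223.5 24.5 68.6
```

```text
[[485.6, 237.3, 72.7, 0.7], [449.3, 233.3, 71.3, 1.0], [455.9, 162.8, 73.4, 1.2], [492.9, 166.9, 72.4, 0.9]] [470.9 200.1  72.5   0.9] 5.612842377276823
wrist_force: [-0.4, -0.3, -0.2]
gripper_width: 0.0899
gripper_force: 0.0
t 22.55 rv [ 0.0013  0.0003 -0.0013] shift [ 0.0001 -0.0001  0.0098] F [-0.4 -0.3 -0.2] w 0.0899
```

Converted, 0.0095 m is 0.152.

```bash
echo '{"sx":[0, 0, 0, 0, 0, 0, 0, 0], "sy":[0, 0, 0, 0, 0, 0, 0, 0], "sz":[0.152, 0, 0, 0, 0, 0, 0, 0], "wx":[0, 0, 0, 0, 0, 0, 0, 0], "wy":[0, 0, 0, 0, 0, 0, 0, 0], "wz":[0, 0, 0, 0, 0, 0, 0, 0], "jaw":[0.09, 0.09, 0.045, 0.045, 0.045, 0.045, 0.045, 0.045]}' | python3 inch.py|tail -3; python3 g.py 434.5 -223.5 24.5 68.6;echo '{"sx":[0, 0, 0, 0, 0, 0, 0, 0], "sy":[0, 0, 0, 0, 0, 0, 0, 0], "sz":[-0.32, -0.64, -0.64, -0.64, -0.48, 0, 0, 0], "wx":[0, 0, 0, 0, 0, 0, 0, 0], "wy":[0, 0, 0, 0, 0, 0, 0, 0], "wz":[0, 0, 0, 0, -0.0393, -0.0393, -0.0393, 0], "jaw":[0.045, 0.045, 0.045, 0.045, 0.045, 0.045, 0.045, 0.045]}' | python3 inch.py|tail -3; python3 g.py 471.5 201 150 95.6
```

```text
wrist_force: [0.7, -0.4, 3.6]
gripper_width: 0.0579
gripper_force: 25.0
t 23.55 rv [ 0.0002  0.     -0.0015] shift [ 0.      0.0003 -0.0005] F [ 0.7 -0.4  3.6] w 0.0579
wrist_force: [-0.1, 0.9, -0.6]
gripper_width: 0.0581
gripper_force: 25.0
t 24.55 rv [-0.0002 -0.0002 -0.0024] shift [0.4186 0.0787 0.0438] F [-0.1  0.9 -0.6] w 0.0581
```

Converted, 0.038 m is 0.608, 0.0071 m is 0.1136, -0.002 rad is -0.0005.

```bash
echo '{"sx":[0.608, 0.608, 0.608, 0.608, 0.608, 0.608, 0.608, 0.608, 0.608, 0.608], "sy":[0.1136, 0.1136, 0.1136, 0.1136, 0.1136, 0.1136, 0.1136, 0.1136, 0.1136, 0.1136], "sz":[0, 0, 0, 0, 0, 0, 0, 0, 0, 0], "wx":[0, 0, 0, 0, 0, 0, 0, 0, 0, 0], "wy":[0, 0, 0, 0, 0, 0, 0, 0, 0, 0], "wz":[-0.0005, 0, 0, 0, 0, 0, 0, 0, 0, 0], "jaw":[0.045, 0.045, 0.045, 0.045, 0.045, 0.045, 0.045, 0.045, 0.045, 0.045]}' | python3 inch.py|tail -3;echo '{"sx":[0.608, 0, 0, 0, 0, 0], "sy":[0.1136, 0, 0, 0, 0, 0], "sz":[0, 0.48, 0.48, 0.24, 0, 0], "wx":[0, 0, 0, 0, 0, 0], "wy":[0, 0, 0, 0, 0, 0], "wz":[0, 0, 0, 0, 0, 0], "jaw":[0.045, 0.045, 0.045, 0.045, 0.045, 0.045]}' | python3 inch.py|tail -3; python3 g.py 471.5 201 88 95.6;python3 - <<'E'
from h import *
s=cam.snapshot("top");t=cam.snapshot("side")
cv2.imwrite("pics/g7.png",cv2.resize(t["image"][245:345,240:340,::-1],(590,590),interpolation=cv2.INTER_CUBIC))
E
```

```text
wrist_force: [0.9, -0.6, -1.3]
gripper_width: 0.0579
gripper_force: 25.0
wrist_force: [0.3, -0.5, -0.6]
gripper_width: 0.0577
gripper_force: 25.0
t 26.55 rv [ 0.0011 -0.0002 -0.0008] shift [ 0.0007 -0.      0.0317] F [ 0.3 -0.5 -0.6] w 0.0577
```

View pics/g7.png

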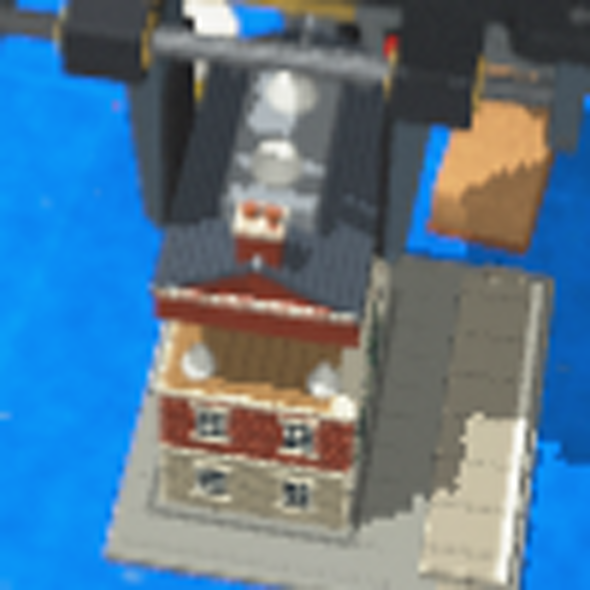

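The roof is held level above the upper floor. Its near bottom corners are at crop (153,313) and (358,345), and the upper floor's top corners at (163,390) and (354,416). I compute the offset.

Run:
```python
from h import *
t=cam.snapshot("side"); st=arm.state(); z=st["position"][2]-.024;f=lambda a:np.array([240,245])+np.array(a)/5.9
p=plane(t,f([(153,314),(358,345)]),z)*1e3;q=plane(t,f([(163,390),(354,416)]),.064)*1e3
print(st["position"],z,p.round(1),q.round(1),(p-q).mean(0), "want",2*np.array([-.098,.995]))
```

```text
[0.47156345 0.20034652 0.11978042] 0.09578042055703131 [[494.9 247.3  95.8]
 [436.9 241.7  95.8]] [[491.8 249.4  64. ]
 [436.6 242.8  64. ]] [ 1.7447399  -1.60237673 31.78042056] want [-0.196  1.99 ]
```

Careful with the scale: shifts go in shares of 62.5 mm and turns go in shares of 4 rad. That gives: 0.01 m is 0.16, 0.007 m is 0.112.

```bash
echo '{"sx":[0.0432, 0, 0, 0, 0], "sy":[-0.0128, 0, 0, 0, 0], "sz":[0.16, 0.112, 0.048, 0.048, 0], "wx":[0, 0, 0, 0, 0], "wy":[0, 0, 0, 0, 0], "wz":[0, 0, 0, 0, 0], "jaw":[0.045, 0.045, 0.045, 0.045, 0.045]}' | python3 inch.py | tail -3;python3 g.py 471 203 88 95.6; echo '{"sx":[0, 0, 0], "sy":[0, 0, 0], "sz":[0.048, 0.032, 0], "wx":[0, 0, 0], "wy":[0, 0, 0], "wz":[0, 0, 0], "jaw":[0.045, 0.045, 0.045]}' | python3 inch.py | tail -3;python3 g.py 471 203 88 95.6
```

```text
wrist_force: [-0.5, -0.7, -1.4]
gripper_width: 0.0575
gripper_force: 25.0
t 27.32 rv [-0.0003  0.      0.0002] shift [0.0001 0.0011 0.0077] F [-0.5 -0.7 -1.4] w 0.0575
wrist_force: [0.3, 0.0, -0.8]
gripper_width: 0.0577
gripper_force: 25.0
t 27.7 rv [-0.0002  0.0001  0.0003] shift [0.     0.0011 0.0028] F [ 0.3  0.  -0.8] w 0.0577
```

Converted, 0.002 m is 0.032, 0.0015 m is 0.024.

```bash
echo '{"sx":[0, 0, 0], "sy":[0, 0, 0], "sz":[0.032, 0.024, 0], "wx":[0, 0, 0], "wy":[0, 0, 0], "wz":[0, 0, 0], "jaw":[0.045, 0.045, 0.045]}' | python3 inch.py | tail -3;python3 g.py 471 203 88 95.6
```

```text
wrist_force: [-2.2, -0.3, 11.8]
gripper_width: 0.0581
gripper_force: 25.0
t 28.07 rv [ 0.0004 -0.0001  0.0004] shift [ 0.      0.001  -0.0001] F [-2.2 -0.3 11.8] w 0.0581
```

Converted, -0.04 m is -0.64, -0.02 m is -0.32, -0.129 rad is -0.0323.

```bash
echo '{"sx":[0, 0, 0, 0, 0, 0, 0, 0, 0], "sy":[0, 0, 0, 0, 0, 0, 0, 0, 0], "sz":[0, 0, 0, -0.32, -0.64, -0.64, -0.16, 0, 0], "wx":[0, 0, 0, 0, 0, 0, 0, 0, 0], "wy":[0, 0, 0, 0, 0, 0, 0, 0, 0], "wz":[0, 0, 0, 0, 0, 0, -0.0323, -0.0323, 0], "jaw":[0.08, 0.08, 0.08, 0.08, 0.08, 0.06, 0.06, 0.06, 0.06]}' | python3 inch.py | tail -3;python3 g.py 629.5 8.4 100 110.4
```

```text
wrist_force: [0.6, 0.5, -0.1]
gripper_width: 0.0599
gripper_force: 0.0
t 29.2 rv [-0.     -0.     -0.0006] shift [-0.2379  0.0818  0.0974] F [ 0.6  0.5 -0.1] w 0.0599
```

Converted, 0.04 m is 0.64, -0.034 m is -0.544.

```bash
echo '{"sx":[-0.544, -0.544, -0.544, -0.544, -0.544, -0.544, -0.544, 0, 0, 0], "sy":[0.1872, 0.1872, 0.1872, 0.1872, 0.1872, 0.1872, 0.1872, 0, 0, 0], "sz":[0, 0, 0, 0, 0, 0, 0, 0.64, 0, 0], "wx":[0, 0, 0, 0, 0, 0, 0, 0, 0, 0], "wy":[0, 0, 0, 0, 0, 0, 0, 0, 0, 0], "wz":[0, 0, 0, 0, 0, 0, 0, 0, 0, 0], "jaw":[0.06, 0.06, 0.06, 0.06, 0.06, 0.06, 0.06, 0.06, 0.06, 0.06]}' | python3 inch.py | tail -3; python3 g.py 629.5 8.4 24 110.4;python3 - <<'E'
from h import *
s=cam.snapshot("top");t=cam.snapshot("side")
a=cv2.resize(s["image"][220:300,140:220,::-1],(260,260),interpolation=cv2.INTER_CUBIC);b=cv2.resize(t["image"][255:355,245:345,::-1],(260,260),interpolation=cv2.INTER_CUBIC);c=cv2.resize(t["image"][175:275,190:290,::-1],(260,260),interpolation=cv2.INTER_CUBIC)
cv2.imwrite("pics/g8.png",np.hstack([a,b,c]))
E
```

```text
wrist_force: [0.3, -0.2, 0.5]
gripper_width: 0.0601
gripper_force: 0.0
t 30.45 rv [ 0.0001 -0.     -0.0011] shift [-1.000e-04 -3.000e-04  1.342e-01] F [ 0.3 -0.2  0.5] w 0.0601
```

View pics/g8.png

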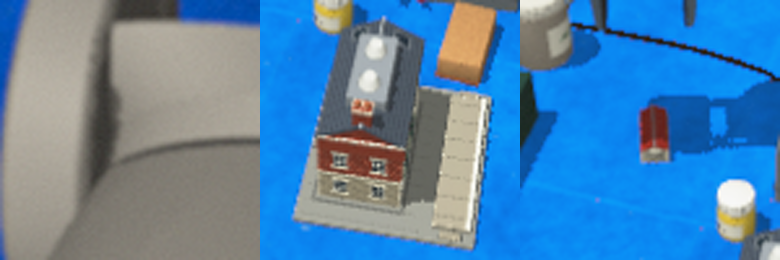

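The roof is seated square on the building. The ventilator is at side (241,226), clear of the gripper. I check its ridge height from the first pictures, then descend.

```bash
python3 - <<'E'
from h import *
s=cam.snapshot("top");t=cam.snapshot("side");k=68/260
print((tri(s,np.array([237,145])+np.array([(83,138),(172,110)])*k,t,np.array([207,192])+np.array([(134,150),(130,92)])*k)*1e3).round(1))
E
echo '{"sx":[0, 0, 0, 0, 0, 0], "sy":[0, 0, 0, 0, 0, 0], "sz":[0.56, 0.64, 0.56, 0.24, 0, 0], "wx":[0, 0, 0, 0, 0, 0], "wy":[0, 0, 0, 0, 0, 0], "wz":[0, 0, 0, 0, 0, 0], "jaw":[0.06, 0.06, 0.06, 0.06, 0.06, 0.06]}' | python3 inch.py | tail -3; python3 g.py 629.5 8.4 24 110.4
```

```text
[[620.2  32.4  19.6   4.8]
 [638.3 -16.6  17.5   0.9]]
wrist_force: [-0.2, 0.0, 0.7]
gripper_width: 0.0601
gripper_force: 0.0
t 31.4 rv [ 0.0019  0.0009 -0.    ] shift [ 0.0005 -0.001   0.0099] F [-0.2  0.   0.7] w 0.0601
```

Converted, 0.0097 m is 0.1552.

```bash
echo '{"sx":[0, 0, 0, 0, 0, 0, 0, 0], "sy":[0, 0, 0, 0, 0, 0, 0, 0], "sz":[0.1552, 0, 0, 0, 0, 0, 0, 0], "wx":[0, 0, 0, 0, 0, 0, 0, 0], "wy":[0, 0, 0, 0, 0, 0, 0, 0], "wz":[0, 0, 0, 0, 0, 0, 0, 0], "jaw":[0.06, 0.06, 0.015, 0.015, 0.015, 0.015, 0.015, 0.015]}' | python3 inch.py 15|tail -3; python3 g.py 629.5 8.4 24 110.4;echo '{"sx":[0, 0, 0, 0, 0, 0, 0], "sy":[0, 0, 0, 0, 0, 0, 0], "sz":[-0.32, -0.64, -0.64, -0.64, -0.64, 0, 0], "wx":[0, 0, 0, 0, 0, 0, 0], "wy":[0, 0, 0, 0, 0, 0, 0], "wz":[0, 0, 0, 0, 0.0323, 0.0323, 0], "jaw":[0.015, 0.015, 0.015, 0.015, 0.015, 0.015, 0.015]}' | python3 inch.py|tail -3; python3 g.py 471 203 150 95.6
```

```text
wrist_force: [0.1, -0.5, 1.7]
gripper_width: 0.0239
gripper_force: 15.0
t 32.4 rv [ 0.0001  0.     -0.    ] shift [ 0.0002 -0.0002 -0.0012] F [ 0.1 -0.5  1.7] w 0.0239
wrist_force: [0.1, 0.5, -0.5]
gripper_width: 0.0241
gripper_force: 15.0
t 33.27 rv [0.0003 0.     0.0009] shift [ 0.2092 -0.1389  0.0529] F [ 0.1  0.5 -0.5] w 0.0241
```

Converted, 0.034 m is 0.544, 0.03 m is 0.48.

```bash
echo '{"sx":[0.544, 0.544, 0.544, 0.544, 0.544, 0.544, 0, 0, 0], "sy":[-0.3696, -0.3696, -0.3696, -0.3696, -0.3696, -0.3696, 0, 0, 0], "sz":[0, 0, 0, 0, 0, 0, 0.48, 0, 0], "wx":[0, 0, 0, 0, 0, 0, 0, 0, 0], "wy":[0, 0, 0, 0, 0, 0, 0, 0, 0], "wz":[0, 0, 0, 0, 0, 0, 0, 0, 0], "jaw":[0.015, 0.015, 0.015, 0.015, 0.015, 0.015, 0.015, 0.015, 0.015]}' | python3 inch.py | tail -3; python3 g.py 471 203 119.8 95.6;python3 - <<'E'
from h import *
t=cam.snapshot("side")
cv2.imwrite("pics/g9.png",cv2.resize(t["image"][225:325,240:340,::-1],(590,590),interpolation=cv2.INTER_CUBIC))
E
```

```text
wrist_force: [0.3, 0.3, -0.1]
gripper_width: 0.0239
gripper_force: 15.0
t 34.4 rv [-0.0003  0.0001  0.0012] shift [ 0.0055 -0.0006  0.0532] F [ 0.3  0.3 -0.1] w 0.0239
```

View pics/g9.png

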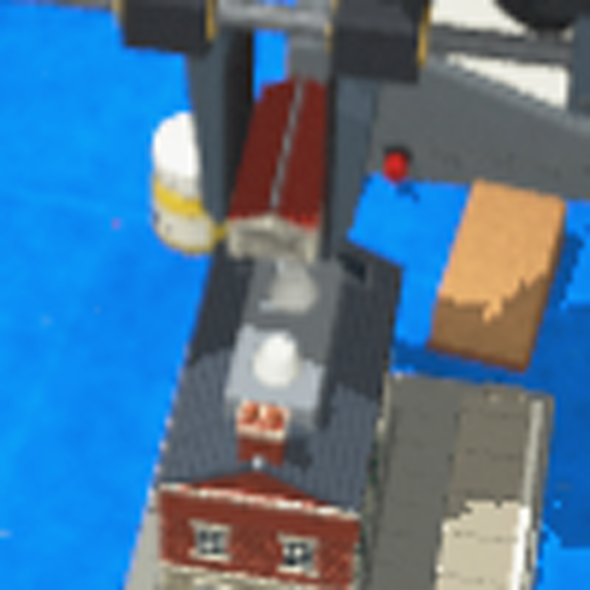

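The ventilator is held above the kerb. Its near bottom corners are at crop (229,249) and (317,262), the kerb's near corners at (228,395) and (318,425), and the near stub's tip at (278,337).

Run:
```python
from h import *
t=cam.snapshot("side"); st=arm.state(); z=st["position"][2]-.0228;f=lambda a:np.array([240,225])+np.array(a)/5.9
p=plane(t,f([(229,249),(317,262)]),z)*1e3;q=plane(t,f([(228,395),(318,425)]),.097)*1e3;r=plane(t,f([(278,338)]),.105)*1e3
u=np.array([-.098,.995,0])
print(st["position"],z,p.round(1),q.round(1),r.round(1),"vent c",p.mean(0)-26*u,"kerb c",q.mean(0)-28*u,"by stub",r[0]-14*u)
```

```text
[0.47245918 0.19756582 0.17339094] 0.15059094361737135 [[480.  222.3 150.6]
 [455.8 220.2 150.6]] [[478.  229.7  97. ]
 [450.7 232.9  97. ]] [[468.2 212.1 105. ]] vent c [470.48056091 195.40933974 150.59094362] kerb c [467.10874566 203.47815212  97.        ] by stub [469.54905335 198.15166757 105.        ]
```

Converted, 0.02 m is 0.32, 0.016 m is 0.256, -0.001 rad is -0.0003.

```bash
echo '{"sx":[0.056, 0, 0, 0], "sy":[-0.0208, 0, 0, 0], "sz":[0.32, 0.256, 0, 0], "wx":[0, 0, 0, 0], "wy":[0, 0, 0, 0], "wz":[-0.0003, 0, 0, 0], "jaw":[0.015, 0.015, 0.015, 0.015]}' | python3 inch.py | tail -3; python3 g.py 471 201 119.8 95.6;python3 - <<'E'
from h import *
t=cam.snapshot("side")
cv2.imwrite("pics/g10.png",cv2.resize(t["image"][240:310,255:325,::-1],(590,590),interpolation=cv2.INTER_CUBIC))
E
```

```text
wrist_force: [1.2, 0.6, -0.6]
gripper_width: 0.0238
gripper_force: 15.0
t 35.0 rv [ 0.0011 -0.0002  0.0012] shift [-0.0002  0.0002  0.0178] F [ 1.2  0.6 -0.6] w 0.0238
```

View pics/g10.png

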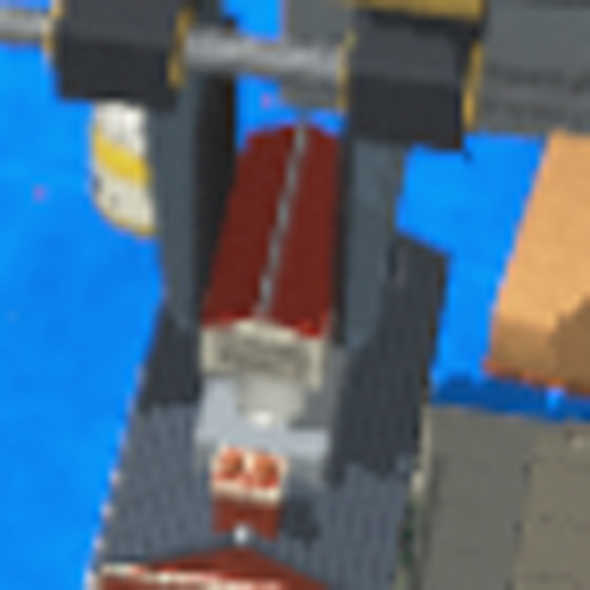

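Run:
```python
from h import *
t=cam.snapshot("side"); st=arm.state(); z=st["position"][2]-.0228;f=lambda a:np.array([255,240])+np.array(a)/8.43
p=plane(t,f([(203,374),(323,390)]),z)*1e3;q=plane(t,f([(196,440),(325,458)]),.097)*1e3
u=np.array([-.098,.995,0])
print(st["position"],z,p.round(1),q.round(1),"vent c",p.mean(0)-26*u,"kerb c",q.mean(0)-28*u)
```

```text
[0.47071548 0.20120992 0.13754632] 0.11474632280189169 [[477.9 227.9 114.7]
 [454.2 225.2 114.7]] [[478.5 230.4  97. ]
 [452.7 227.6  97. ]] vent c [468.5843     200.67701661 114.7463228 ] kerb c [468.33584047 201.173107    97.        ]
```

Converted, 0.006 m is 0.096, 0.004 m is 0.064.

```bash
echo '{"sx":[0.008, 0, 0, 0], "sy":[0, 0, 0, 0], "sz":[0.096, 0.064, 0.048, 0], "wx":[0, 0, 0, 0], "wy":[0, 0, 0, 0], "wz":[0, 0, 0, 0], "jaw":[0.015, 0.015, 0.015, 0.015]}' | python3 inch.py | tail -3; python3 g.py 471 201 119.8 95.6; echo '{"sx":[0, 0, 0], "sy":[0, 0, 0], "sz":[0.032, 0.024, 0], "wx":[0, 0, 0], "wy":[0, 0, 0], "wz":[0, 0, 0], "jaw":[0.015, 0.015, 0.015]}' | python3 inch.py | tail -3; python3 g.py 471 201 119.8 95.6
```

```text
wrist_force: [-0.2, -0.6, -0.7]
gripper_width: 0.0239
gripper_force: 15.0
t 35.6 rv [-0.0006  0.0001  0.0012] shift [-0.0007  0.001   0.0036] F [-0.2 -0.6 -0.7] w 0.0239
wrist_force: [0.5, -0.1, -0.1]
gripper_width: 0.0233
gripper_force: 15.0
t 35.98 rv [-0.0002  0.      0.0013] shift [-0.0007  0.0009  0.0003] F [ 0.5 -0.1 -0.1] w 0.0233
```

Converted, 0.001 m is 0.016.

```bash
echo '{"sx":[0, 0], "sy":[0, 0], "sz":[0.016, 0], "wx":[0, 0], "wy":[0, 0], "wz":[0, 0], "jaw":[0.015, 0.015]}' | python3 inch.py | tail -3; python3 g.py 471 201 119.8 95.6
```

```text
wrist_force: [-1.4, -0.6, 8.8]
gripper_width: 0.024
gripper_force: 15.0
t 36.23 rv [ 0.0005 -0.0001  0.0012] shift [-0.0007  0.0007 -0.0002] F [-1.4 -0.6  8.8] w 0.024
```

Converted, -0.05 m is -0.8, -0.04 m is -0.64.

```bash
echo '{"sx":[0, 0, 0, 0, 0, 0, -0.64, -0.8, -0.8, -0.8], "sy":[0, 0, 0, 0, 0, 0, 0, 0, 0, 0], "sz":[0, 0, 0, -0.32, -0.64, -0.64, 0, 0, 0, 0], "wx":[0, 0, 0, 0, 0, 0, 0, 0, 0, 0], "wy":[0, 0, 0, 0, 0, 0, 0, 0, 0, 0], "wz":[0, 0, 0, 0, 0, 0, 0, 0, 0, 0], "jaw":[0.05, 0.05, 0.05, 0.05, 0.05, 0.05, 0.05, 0.05, 0.05, 0.05]}' | python3 inch.py | tail -3;echo '{"sx":[-0.8, -0.8, -0.8, 0, 0], "sy":[0, 0, 0, 0, 0], "sz":[0, 0, 0, 0, 0], "wx":[0, 0, 0, 0, 0], "wy":[0, 0, 0, 0, 0], "wz":[0, 0, 0, 0, 0], "jaw":[0.05, 0.05, 0.05, 0.05, 0.05]}' | python3 inch.py | tail -3
python3 - <<'E'
from h import *
s=cam.snapshot("top");t=cam.snapshot("side")
cv2.imwrite("pics/g11.png",np.hstack([cv2.resize(s["image"][190:300,130:240,::-1],(395,395),interpolation=cv2.INTER_CUBIC),cv2.resize(t["image"][235:355,235:355,::-1],(395,395),interpolation=cv2.INTER_CUBIC)]))
E
```

```text
wrist_force: [0.5, 0.1, 0.6]
gripper_width: 0.0501
gripper_force: 0.0
wrist_force: [0.4, 0.6, 0.2]
gripper_width: 0.0498
gripper_force: 0.0
```

View pics/g11.png

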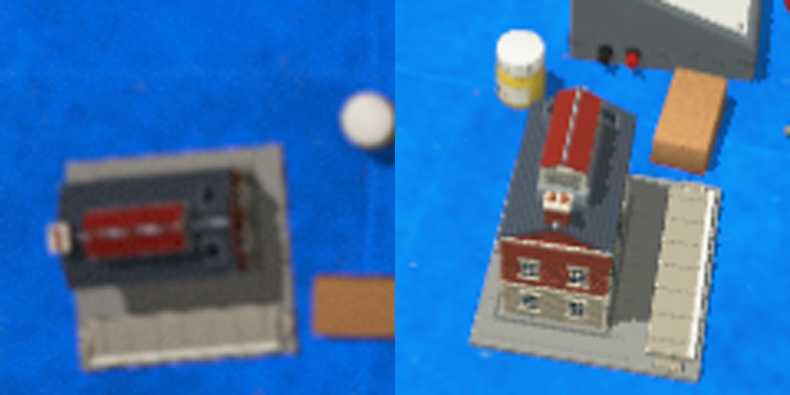

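All four pieces are stacked and square, and the ventilator lies along the kerb (top crop 85–186, 205–258). The pot and block have not moved. I check the ventilator's ridge height and hand in.

Run:
```python
from h import *
s=cam.snapshot("top");t=cam.snapshot("side")
f=lambda a:np.array([130,190])+np.array(a)*110/395
g=lambda a:np.array([235,235])+(np.array(a)-[395,0])*120/395
p=tri(s,f([(84,237),(187,226)]),t,g([(565,160),(585,88)]))*1e3; print(p.round(1))
print(arm.state()["time"]); print(job.sign_off())
```

```text
[[465.9 225.5 118.    0.7]
 [470.7 172.1 113.6   3.2]]
38.3
the job is handed in; nothing more can be done
None
```

The warehouse is dry-fitted and handed in at 38.3 s: ground floor, upper floor, roof and ventilator went on in order and look fully seated, both floors' doors face the platform, and the gripper is open and clear. The ventilator's ridge measured 114–118 mm against 118 mm expected, the block and pot weren't touched, and I haven't seen the judging result.

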